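# Open the birch cupboard past its dog-proof catch

## Robot

A 6-joint arm with a two-finger parallel gripper is mounted at the origin on the work surface. World frame = base frame: x ahead of the robot, y to its left, z up, the work surface at z = 0. Lengths are in mm, angles in rad, forces in N, time in s.
With the tool pointing down it reaches from about 350 to 775 mm from the base axis. Payload 7.3 kg.
Tool frame: the origin (TCP) lies on the centre line of the jaws, within the pads' length; the fingertips stand 22 mm ahead of it and the grasp point (between the pads) lies 3 mm ahead of it; z points along the fingers, y is the direction in which the jaws open and shut (so a half turn about z gives the same grasp; the last joint's range is limited). The gripper opens to 92 mm and grips with 3 to 60 N. Pads are 19 mm wide; open, the fingers measure 130 mm over their backs; the gripper's body (75 mm by 190 mm) begins 47 mm behind the grasp point.
Start: joints at [0.973, 0.342, 1.524, -0, 1.275, -0.146], TCP at [229.197, 472.349, 225.041] pointing down, gripper open.
Joint ranges: [-2.53, 2.53], [-0.77, 2.02], [0.04, 2.7], [-1, 4.14], [0.28, 2.66], [-3.11, 3.11]. Speed limits (rad/s): [2.57, 2.57, 3.14, 3.14, 3.14, 3.14].

## Interface

Orientations are given as [roll, pitch, yaw] about the fixed x, y, z axes, in that order (R = Rz(yaw) Ry(pitch) Rx(roll)).
In Python, from plant import get_obs, capture, bot, spot_in gives the robot as it stands.
- The arm moves only by the shell command python3 -m handwheel 'ROWS' [OPENING]. ROWS is JSON, a list of rows, each a list of 2 entries, a list of its own where there are three numbers: the shift along the world's x, y, z in mm, then the turn, a rotation vector about the world's x, y, z in rad. In form: [[[x, y, z], [wx, wy, wz]], ...]. A call has 1 to 12 rows; each row shifts and turns the commanded pose from where the row before left it; what a row does not reach is not made up. A row lasts 1/8 s, in which the tool goes at most 62.5 mm and 10.7 degrees, less where a joint would pass 70% of its speed; a pose out of reach is approached as far as the arm can. A call is refused whole if a number of a shift passes 62.5 or a number of a turn 0.188, either way. A call with a gripper value outside its range is refused whole. OPENING is the closure, from 0 (fully open) to 1 (shut), set as the call begins (- or left out, the last holds). The fingers move at their own pace and stop on an object; the grip force is fixed at half the most. Time passes only in rows, so rows that do not move let the fingers close. It gives the time, the measured TCP pose, the force and the opening at its end, in the units of the state.
- get_obs(): the state, without advancing time (a new reading comes with each control period).
- capture(name): name is "scene" or "side" or "wrist"; returns a dict with "img" (480x640x3 uint8, red, green, blue), "fx", "fy", "cx", "cy" (pixels), "cam_to_world" (4x4, takes a point from camera to world coordinates). Camera axes: x right, y up, looking along -z (the intrinsics and any distortion apply to the point x, -y, -z); pixel columns grow to the right and rows downward; lengths in mm; the calibration is good to about 2 mm. The wrist camera is an equidistant fisheye: a pixel r from the principal point sees the ray r / f radians off the axis. A picture is of the moment at which its call begins. There is no depth.
- bot.close_job(): hands the job in, once; it reports no verdict.
Trained networks look in the newest picture that a camera, given by its name, has taken for a name from the list of things; names that differ only in an ending like _2 or _b are one class to them, and where a whole thing is asked for, a point or a joint stands for the part that bears it (a point fixed in the world has none). Each returns a list of dicts, best first, with "score" (0 to 1); they miss things now and then, are a little off and sometimes report something else, mostly with a low value. They report only what shows in the picture. A call takes as long as a camera call. They do not tell look-alikes from the thing itself.
- spot_in(thing, camera): "xyz" ([x, y, z] in mm, in the coordinates of the camera as it stood for that picture, good to about 4 mm: the middle of the surface that is visible of it).
The state is a dict: "time": time; "joint_positions": joint angles; "dq": joint speeds; "tau": joint torques, N m; "tool_pos": TCP position; "tcp_rot": TCP orientation; "contact_force": force on the tool from outside, world axes, zero at the start; "moment": the same for the moment, N m; "grip_width": finger opening in mm.
Only numpy, scipy, OpenCV 4.12 (cv2) and the standard library are available. Lean on these libraries where they do the work, as an engineer would, in place of code of your own. Each camera call takes 0.05 s, during which the arm holds its last target. There are 200 camera calls.

## Task

Two small cupboards on the bench stand ajar, each held by a dog-proof catch inside the door. Open the plain birch one: reach down into the gap behind the top of its door, press the white catch down and, keeping it pressed, pull the door open until it stands about square to the cupboard, then let go. Leave the green cupboard on its catch and do not knock over the glass jar.

Things in the scene. Friction and masses are not known exactly. Their poses are not given: they have to be found in the camera images.
- birch_pad (a point): Top centre of the white catch pad in the gap behind the birch door, 48 x 40 mm, 178 mm above the bench, 22 mm below the door's top. Axes turn with the door: x square to it, from its inner face inwards; y along it to the hinge; z up. In them the inner face is at x=-28 mm, the vertical hinge axis at x=-28, y=180 mm. Sinks up to 20 mm on a spring (2 N at first, 4.5 N at 10 mm, 7 N at 20).
- birch_door (a joint): Birch door's angle, rad: 0 shut, 1.57 square, stop 1.6. Hinged upright at the robot's left; right edge swings to the robot. Door 240 wide, 200 high, 14 mm thick; cupboard fixed, 160 mm deep. Caught at about 0.3, where the gap over the pad is 55-65 mm; free while the pad is over 8 mm down, and past 0.45 without pressing. Light friction keeps it where left.
- green_door (a joint): Opening angle in rad of the door of the other cupboard, the same in build and size but painted green, to be left alone; 0 shut, its catch stops it at about 0.3.
- jar_center (a point): Glass mason jar with a brass-coloured screw lid, 82 mm across and 126 mm high, standing on the bench; this point is its centre, half-way up. Its z axis points up.
Not all that is in view belongs to the job. What is shaped like the part that bears jar_center but orange or turquoise is not meant.

How it is judged:
By the outcome, as a careful person would: the job done as asked, in the order asked, and still so for the second after the job is handed in, with the robot touching nothing.
It also fails if it takes over 37 s, if anything falls off the work surface, if the arm or the gripper's body presses on something with over 40 N, if the wrist force passes 120 N, or if a joint passes its speed limit or range.

## Working session

There is one attempt and no reset: what is moved stays moved. The work goes in short steps, Python scripts to look and compute and a shell command to move; the robot and the scene stay as the last step left them, time stands still between calls to the robot, and variables do not carry over. Pictures are saved under pics/ and viewed, about 8 in all and at most 12, crops included, and the job is handed in when it is done.

```bash
mkdir -p pics; cat > h.py <<'E'
import numpy as np, cv2
from plant import get_obs, capture, bot, spot_in
def proj(c,P):
    T=np.linalg.inv(np.array(c["cam_to_world"])); p=T[:3,:3]@np.array(P)+T[:3,3]
    return c["cx"]+c["fx"]*p[0]/-p[2], c["cy"]-c["fy"]*p[1]/-p[2]
def ray(c,u,v,z):
    T=np.array(c["cam_to_world"]); d=T[:3,:3]@np.array([(u-c["cx"])/c["fx"],-(v-c["cy"])/c["fy"],-1])
    o=T[:3,3]; return o+d*(z-o[2])/d[2]
def find(n,cam,c):
    T=np.array(c["cam_to_world"])
    for r in spot_in(n,cam): print(cam,n,round(r["score"],2),np.round(T[:3,:3]@np.array(r["xyz"])+T[:3,3]))
E
python3 - <<'E'
from h import *
for cam in("scene","side"):
    c=capture(cam); cv2.imwrite(f"pics/{cam}0.png",c["img"][...,::-1])
    print(np.round(c["cam_to_world"],2),c["fx"],c["cx"],c["cy"],[k for k in c])
    for n in("birch_pad","birch_door","green_door","jar_center"): find(n,cam,c)
print(get_obs())
E
```

```text
[[-1.0000e+00 -2.0000e-02  0.0000e+00  5.9990e+02]
 [ 1.0000e-02 -6.8000e-01  7.4000e-01  6.8134e+02]
 [-1.0000e-02  7.4000e-01  6.8000e-01  8.7675e+02]
 [ 0.0000e+00  0.0000e+00  0.0000e+00  1.0000e+00]] 444.2152506732786 316.2847193574397 244.1547327111159 ['img', 'fx', 'fy', 'cx', 'cy', 'cam_to_world']
scene birch_pad 0.77 [ 576. -167.  175.]
scene birch_door 0.63 [578. -73. 140.]
scene green_door 0.88 [656. 312. 169.]
scene jar_center 0.94 [ 528. -485.   85.]
scene jar_center 0.9 [ 460. -611.   88.]
scene jar_center 0.77 [ 454. -359.   92.]
scene jar_center 0.69 [652. 311. 172.]
[[ 6.50000e-01  6.60000e-01 -3.80000e-01 -9.97300e+01]
 [-7.60000e-01  5.60000e-01 -3.30000e-01 -6.97310e+02]
 [-1.00000e-02  5.00000e-01  8.60000e-01  1.69369e+03]
 [ 0.00000e+00  0.00000e+00  0.00000e+00  1.00000e+00]] 580.1813158638098 315.01499245427794 241.11975251791065 ['img', 'fx', 'fy', 'cx', 'cy', 'cam_to_world']
side birch_pad 0.48 [ 575. -175.  177.]
side birch_door 0.98 [ 559. -141.  163.]
side green_door 0.88 [633. 246. 160.]
side jar_center 0.98 [ 514. -528.  123.]
side jar_center 0.89 [ 437. -400.  127.]
side jar_center 0.73 [ 437. -653.  127.]
{'time': 0.5, 'joint_positions': array([ 9.72970913e-01,  3.42048152e-01,  1.52415606e+00,  3.13278159e-05,
        1.27541016e+00, -1.45964645e-01]), 'dq': array([ 0.00023951,  0.00069395,  0.00010218, -0.00022225, -0.00045112,
       -0.00179976]), 'tau': array([-1.57363946e-03, -4.30813158e+01, -2.44312674e+01,  7.16922898e-02,
        4.89164586e-02, -1.30372104e-05]), 'tool_pos': array([229.18563007, 472.32356725, 224.99589726]), 'tcp_rot': array([-3.14157553e+00, -3.28102118e-05,  2.68972276e+00]), 'contact_force': array([-1.51044057, -0.10380802,  0.16942767]), 'moment': array([-0.01224382, -0.03571488, -0.00143609]), 'grip_width': 91.75925719675902}
```

View pics/scene0.png

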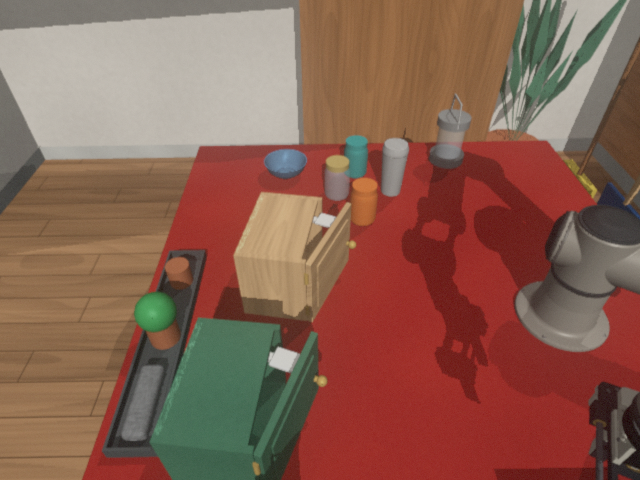

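View pics/side0.png

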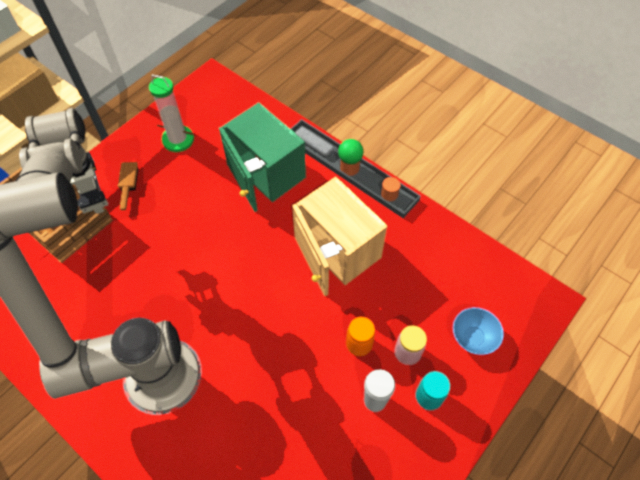

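The wanted pad is the white one on birch at scene (324,220) / side (330,250). It could be taken for the green cupboard's pad at scene (285,360) / side (254,165). The jar is the brass-lidded one at scene (337,178), with orange (364,200) and turquoise (357,157) look-alikes. Next is a close crop to get the door line.

```bash
python3 - <<'E'
from h import *
a=cv2.imread("pics/scene0.png")[180:330,220:400]; b=cv2.imread("pics/side0.png")[170:320,270:450]
cv2.imwrite("pics/crop0.png",np.hstack([cv2.resize(i,None,fx=2.2*2/2.2*1.0,fy=2.0,interpolation=2) if 0 else cv2.resize(i,(396*1,330)) for i in(a,b)]))
E
```

```text
(no output)
```

View pics/crop0.png

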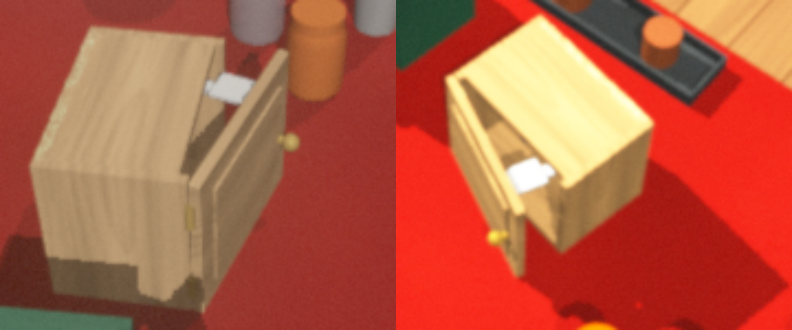

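```bash
python3 - <<'E'
from h import *
s=capture("scene"); d=capture("side")
S=lambda u,v,z:np.round(ray(s,220+u/2.2,180+v/2.2,z))
D=lambda u,v,z:np.round(ray(d,270+(u-396)/2.2,170+v/2.2,z))
for n,p in dict(hin=(190,180),hout=(200,187),fin=(278,52),fout=(288,60),FR=(223,38),FL=(190,175),BL=(33,165),BR=(95,27)).items(): print("scene",n,S(*p,200))
for n,p in dict(hin=(453,77),hout=(446,77),fin=(523,207),fout=(514,210),FR=(567,187),BR=(653,123),BL=(541,15)).items(): print("side",n,D(*p,200))
print("pad",S(228,89,178),D(528,175,178))
for n,c,q in(("scene",s,[(337,163),(364,186)]),("side",d,[(412,338),(361,330)])):
  for p in q: print(n,np.round(ray(c,*p,126)))
E
```

```text
scene hin [619.   1. 200.]
scene hout [609.  11. 200.]
scene fin [ 520. -202.  200.]
scene fout [ 510. -187.  200.]
scene FR [ 582. -230.  200.]
scene FL [619.  -6. 200.]
scene BL [776. -24. 200.]
scene BR [ 731. -256.  200.]
side hin [617.   0. 200.]
side hout [611.   8. 200.]
side fin [ 521. -207.  200.]
side fout [ 510. -200.  200.]
side FR [ 582. -232.  200.]
side BR [ 737. -260.  200.]
side BL [780. -26. 200.]
pad [ 578. -164.  178.] [ 573. -173.  178.]
scene [ 527. -506.  126.]
scene [ 455. -381.  126.]
side [ 523. -518.  126.]
side [ 449. -392.  126.]
```

The network and the pixel measurements agree on the pad: about (574,-170,178). The door line runs at about 0.446 rad off y, and the cupboard yaw of about 0.163 gives a door angle of about 0.28. The hinge is at about (621,3). The tool's yaw already lies along the door. The jar is at (525,-511), clear of the swing. I'll approach from above with the jaws shut.

```bash
python3 -m handwheel '[[[10,-15,30],[0,0,0]],[[27,-50,10],[0,0,0]],[[27,-50,5],[0,0,0]],[[27,-50,0],[0,0,0]],[[27,-50,0],[0,0,0]],[[27,-50,0],[0,0,0]],[[27,-50,0],[0,0,0]],[[27,-50,0],[0,0,0]],[[27,-50,0],[0,0,0]],[[27,-50,0],[0,0,0]],[[27,-50,0],[0,0,0]],[[27,-50,0],[0,0,0]]]' 1
```

```text
time: 2.1
tool_pos: [536.9, -94.5, 270.2]
tcp_rot: [3.141, 0.0, 2.69]
contact_force: [0.3, 0.2, -0.1]
grip_width: 0.5
```

```bash
python3 -m handwheel '[[[18,-37,0],[0,0,0]],[[18,-37,0],[0,0,0]],[[0,0,0],[0,0,0]]]' && python3 - <<'E'
from h import *
ims=[]
for cam in("wrist","side"):
    c=capture(cam); find("birch_pad",cam,c); find("birch_door",cam,c)
    ims.append(c["img"][...,::-1])
b=ims[1][170:320,270:450]
cv2.imwrite("pics/w1.png",np.hstack([cv2.resize(ims[0],(440,330)),cv2.resize(b,(360,300))[:, :].copy() if 0 else cv2.resize(b,(360,330))]))
print(get_obs()["tool_pos"]); c=capture("wrist"); print(np.round(c["cam_to_world"],3),c["fx"],c["cx"],c["cy"])
E
```

```text
time: 2.48
tool_pos: [572.6, -169.2, 269.0]
tcp_rot: [-3.141, -0.001, 2.687]
contact_force: [-0.1, 0.4, 0.2]
grip_width: 0.2
wrist birch_pad 0.86 [ 573. -169.  181.]
wrist birch_door 0.6 [ 557. -142.  177.]
side birch_pad 0.45 [ 569. -175.  176.]
side birch_door 0.91 [ 558. -139.  162.]
[ 572.00693045 -165.56768552  270.46469807]
[[ 4.35000e-01 -8.67000e-01 -2.44000e-01  5.06092e+02]
 [ 9.00000e-01  4.19000e-01  1.18000e-01 -1.33776e+02]
 [-0.00000e+00 -2.71000e-01  9.63000e-01  4.30675e+02]
 [ 0.00000e+00  0.00000e+00  0.00000e+00  1.00000e+00]] 371.64829954431775 319.99930860572925 228.80308402603777
```

View pics/w1.png

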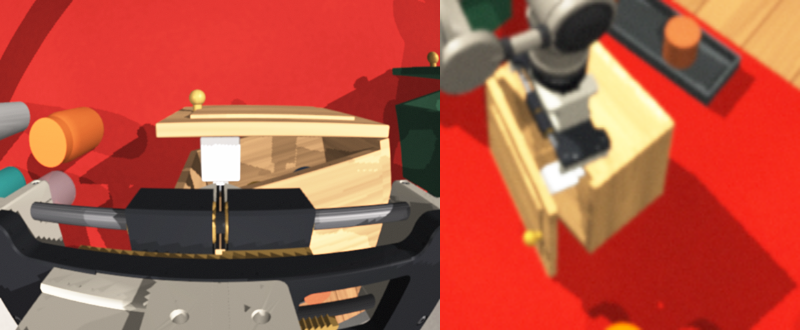

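The wrist picture shows the birch pad at about (221,160) under the finger line (column 221), with the door edge parallel to the image, so the lateral fit and yaw are good. Now I'll work out the offset square to the door.

```bash
python3 - <<'E'
from h import *
c=capture("wrist"); T=np.array(c["cam_to_world"])
x=np.array([.9,-.436]); y=np.array([.436,.9]); t=get_obs()["tool_pos"]; print(t)
def fr(u,v,z):
    u*=640/440; v*=480/330
    a=np.array([u-c["cx"],v-c["cy"]]); r=np.linalg.norm(a); th=r/c["fx"]; a=a/r*np.sin(th)
    d=T[:3,:3]@np.array([a[0],-a[1],-np.cos(th)]); o=T[:3,3]; p=o+d*(z-o[2])/d[2]
    e=p[:2]-t[:2]; return np.round(p),"rel tool x,y:",np.round([e@x,e@y])
for n,p in dict(padL=(201,160,178),padR=(241,160,178),padfar=(221,183,178),doorinner=(221,137,200),doorouter=(221,124,200),doorL=(157,137,200),doorR=(388,137,200)).items(): print(n,*fr(*p))
E
```

```text
[ 572.10749255 -165.79462233  270.47669543]
padL [ 564. -184.  178.] rel tool x,y: [  1. -20.]
padR [ 582. -147.  178.] rel tool x,y: [ 1. 22.]
padfar [ 596. -176.  178.] rel tool x,y: [26.  1.]
doorinner [ 548. -153.  200.] rel tool x,y: [-28.   1.]
doorouter [ 537. -148.  200.] rel tool x,y: [-40.   1.]
doorL [ 521. -207.  200.] rel tool x,y: [-28. -59.]
doorR [623.  10. 200.] rel tool x,y: [-31. 181.]
```

The tool stands over the pad centre to about 1 mm: inner face at -28 mm and hinge at +181 mm, as specified. Now pressing down.

```bash
python3 -m handwheel '[[[0,0,-30],[0,0,0]],[[0,0,-28],[0,0,0]],[[0,0,-10],[0,0,0]],[[0,0,-6],[0,0,0]],[[0,0,-6],[0,0,0]],[[0,0,-6],[0,0,0]],[[0,0,0],[0,0,0]]]'
```

```text
time: 3.75
tool_pos: [572.1, -166.6, 183.8]
tcp_rot: [3.142, -0.0, 2.69]
contact_force: [-0.2, -0.8, 0.1]
grip_width: 0.2
```

There's no contact force although the tips should be about 16 mm into the pad, so I'll take a look.

```bash
python3 - <<'E'
from h import *
w=capture("wrist")["img"][130:330,200:440,::-1]; c=capture("side"); b=c["img"][190:310,280:400,::-1]
s=capture("scene"); a=s["img"][170:290,250:370,::-1]
find("birch_pad","scene",s); find("birch_pad","side",c)
cv2.imwrite("pics/p2.png",np.hstack([cv2.resize(i,(266,266),interpolation=2) for i in(w,a,b)]))
o=get_obs(); print(o["tool_pos"],o["contact_force"],o["moment"])
E
```

```text
scene birch_pad 0.42 [ 577. -160.  178.]
side birch_pad 0.46 [ 553. -163.  176.]
[ 572.32724069 -166.72903533  184.3484927 ] [ 0.06819225  0.12152578 -0.60516402] [-0.01629848 -0.00682877  0.02589739]
```

View pics/p2.png

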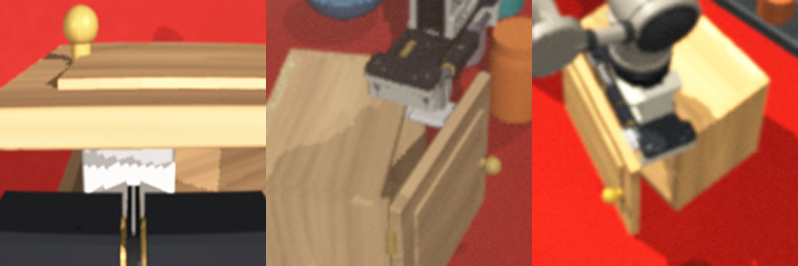

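```bash
for i in 1; do python3 -m handwheel '[[[0,0,-4],[0,0,0]],[[0,0,0],[0,0,0]]]'; done; python3 - <<'E'
from h import *
w=capture("wrist"); cv2.imwrite("pics/w3.png",cv2.resize(w["img"][150:350,190:450,::-1],(780,600),interpolation=2))
o=get_obs(); print(o["tool_pos"],o["contact_force"])
E
```

```text
time: 4.25
tool_pos: [572.0, -166.5, 179.6]
tcp_rot: [3.142, -0.001, 2.69]
contact_force: [-0.2, 0.4, -0.4]
grip_width: 0.3
[ 572.05874209 -166.59205154  179.79452731] [-0.61335633 -0.33271067  0.52602668]
```

View pics/w3.png

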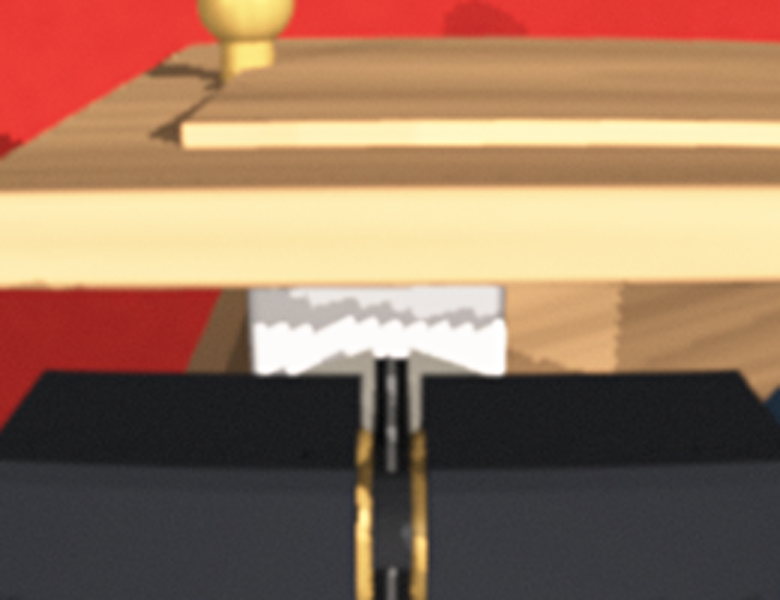

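```bash
python3 - <<'E'
from h import *
c=capture("wrist"); T=np.array(c["cam_to_world"]); x=np.array([.9,-.436]); y=np.array([.436,.9]); o=get_obs(); t=o["tool_pos"]; print(t,o["contact_force"])
def rr(u,v):
    a=np.array([190+u/3-c["cx"],150+v/3-c["cy"]]); r=np.linalg.norm(a); th=r/c["fx"]; a=a/r*np.sin(th)
    return T[:3,:3]@np.array([a[0],-a[1],-np.cos(th)])
O=T[:3,3]
for n,p in dict(tip=(392,357),grayL=(362,370),grayR=(425,370),padL=(250,330),padR=(504,330),doorin=(392,287)).items():
    d=rr(*p); out=[]
    for xr in(-9.5,0,9.5):
        s=(xr-(O[:2]-t[:2])@x)/(d[:2]@x); P=O+s*d; out+=[(xr,round(P[2]),round((P[:2]-t[:2])@y))]
    for z in(158,178,200):
        P=O+d*(z-O[2])/d[2]; out+=["z%d x%d y%d"%(z,(P[:2]-t[:2])@x,(P[:2]-t[:2])@y)]
    print(n,out)
E
```

```text
[ 572.1508549  -166.63867679  179.91061275] [-0.06371357  0.23326426  0.20705163]
tip [(-9.5, 181, 0), (0, 158, 0), (9.5, 134, 0), 'z158 x0 y0', 'z178 x-8 y0', 'z200 x-16 y0']
grayL [(-9.5, 187, -4), (0, 164, -5), (9.5, 141, -5), 'z158 x2 y-5', 'z178 x-5 y-4', 'z200 x-15 y-3']
grayR [(-9.5, 187, 5), (0, 164, 6), (9.5, 141, 7), 'z158 x2 y6', 'z178 x-5 y5', 'z200 x-15 y4']
padL [(-9.5, 170, -23), (0, 144, -26), (9.5, 119, -30), 'z158 x-5 y-24', 'z178 x-12 y-21', 'z200 x-20 y-18']
padR [(-9.5, 170, 19), (0, 144, 21), (9.5, 119, 24), 'z158 x-5 y19', 'z178 x-12 y17', 'z200 x-20 y15']
doorin [(-9.5, 147, 0), (0, 118, 0), (9.5, 90, 0), 'z158 x-13 y0', 'z178 x-19 y0', 'z200 x-26 y0']
```

```bash
python3 -m handwheel '[[[0,0,-3],[0,0,0]],[[0,0,0],[0,0,0]]]'; python3 -m handwheel '[[[0,0,-3],[0,0,0]],[[0,0,0],[0,0,0]]]'
```

```text
time: 4.6
tool_pos: [572.1, -166.6, 176.8]
tcp_rot: [3.142, -0.0, 2.69]
contact_force: [-0.1, 0.4, 0.4]
grip_width: 0.7
time: 4.85
tool_pos: [572.3, -166.7, 174.1]
tcp_rot: [3.141, 0.0, 2.69]
contact_force: [0.7, 0.3, 1.7]
grip_width: 0.4
```

```bash
python3 - <<'E'
from h import *
s=capture("scene"); d=capture("side"); w=capture("wrist")
print(get_obs()["contact_force"],[np.round(proj(s,p)) for p in ((572,-167,200),(572,-167,178),(572,-167,158))])
a0=cv2.imread("pics/scene0.png")[180:260,290:370]
f=lambda i:cv2.resize(i,(400,300),interpolation=2)
g=lambda i:cv2.resize(i,(400,300),interpolation=2)
A=s["img"][185:245,290:370,::-1]; B=d["img"][225:285,290:370,::-1]
A0=cv2.imread("pics/scene0.png")[185:245,290:370]
W=w["img"][190:310,240:400,::-1]
cv2.imwrite("pics/p4.png",np.vstack([np.hstack([f(A0),f(A)]),np.hstack([f(B),f(W)])]))
E
```

```text
[-0.39052699  0.01929202  1.64017363] [array([326., 213.]), array([326., 220.]), array([326., 226.])]
```

View pics/p4.png

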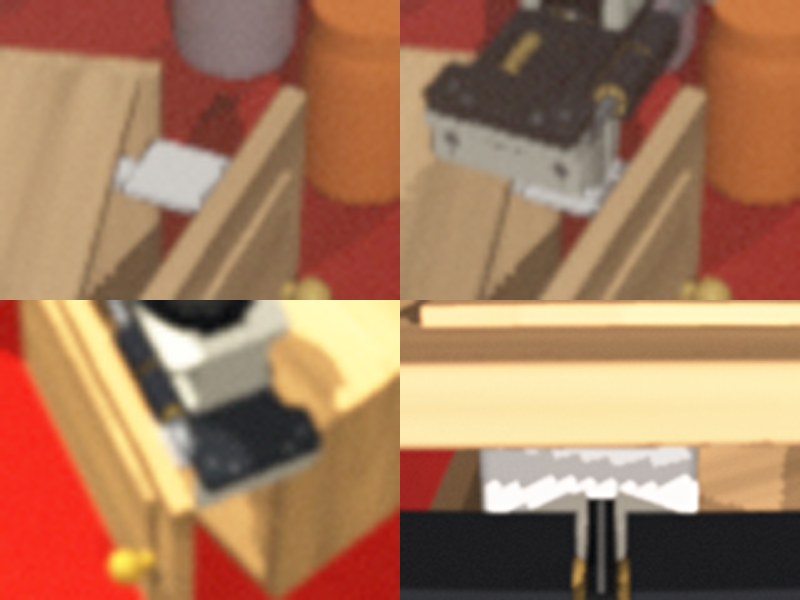

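The pad hasn't visibly sunk, and the wrist ray puts the visible fingertip edge near TCP height. So contact is only starting now, at 1.7 N against an expected 2 N preload. I'll press on in small steps and check that the force rises like the spring (about 0.25 N/mm).

```bash
python3 -m handwheel '[[[0,0,-3],[0,0,0]],[[0,0,0],[0,0,0]]]'; python3 -m handwheel '[[[0,0,-3],[0,0,0]],[[0,0,0],[0,0,0]]]'
```

```text
time: 5.25
tool_pos: [572.3, -166.7, 170.9]
tcp_rot: [3.141, 0.0, 2.69]
contact_force: [-0.3, -0.1, 3.7]
grip_width: 0.5
time: 5.5
tool_pos: [572.3, -166.7, 167.9]
tcp_rot: [3.141, 0.0, 2.69]
contact_force: [0.7, -0.3, 4.4]
grip_width: 0.5
```

```bash
python3 -m handwheel '[[[0,0,-4],[0,0,0]],[[0,0,0],[0,0,0]]]'; python3 - <<'E'
from h import *
s=capture("scene"); w=capture("wrist"); print(np.mean([get_obs()["contact_force"] for _ in range(3)],0))
f=lambda i:cv2.resize(i,(400,300),interpolation=2)
cv2.imwrite("pics/p5.png",np.hstack([f(s["img"][185:245,290:370,::-1]),f(w["img"][190:310,240:400,::-1])]))
# arc plan: hinge and pad-press point per door angle step
H=np.array([625.4,8.4]); t=get_obs()["tool_pos"][:2]; print(t,np.linalg.norm(t-H))
v=t-H
for a in(0,.15,.3,.6,.9,1.2,1.28,1.35):
    c,s_=np.cos(-a),np.sin(-a); print(a,np.round(H+[c*v[0]-s_*v[1],s_*v[0]+c*v[1]],1))
E
```

```text
time: 5.75
tool_pos: [572.2, -166.7, 163.9]
tcp_rot: [3.141, 0.0, 2.69]
contact_force: [0.1, 0.8, 4.6]
grip_width: 0.5
[0.16979997 0.09880248 4.47972363]
[ 572.21071093 -166.67209367] 182.97360042614284
0 [ 572.2 -166.7]
0.15 [ 546.6 -156.8]
0.3 [ 522.8 -143.1]
0.6 [ 482.6 -106.1]
0.9 [455.2 -58.8]
1.2 [443.   -5.5]
1.28 [442.4   9.2]
1.35 [442.9  22. ]
```

View pics/p5.png

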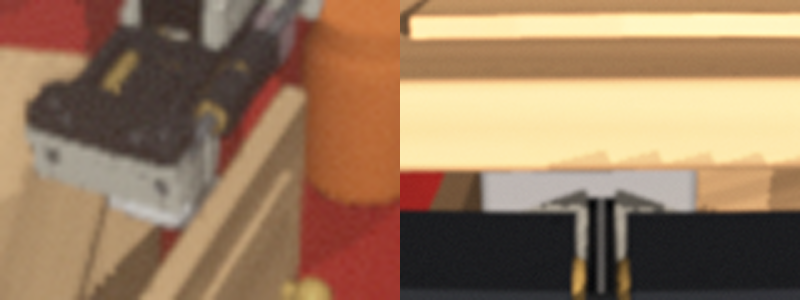

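The pad has sunk about 10 mm (4.6 N). I'll press 3 mm more, close up to the door's inner face, and work out the arc.

```bash
python3 -m handwheel '[[[0,0,-3],[0,0,0]],[[-4,2,0],[0,0,0]],[[-4,2,0],[0,0,0]],[[-4,2,0],[0,0,0]],[[0,0,0],[0,0,0]]]'; python3 - <<'E'
from h import *
H=np.array([625.4,8.4]); t=get_obs()["tool_pos"][:2]; v=t-H; q=t
print(t)
for i in range(1,18):
    a=-.08*i; c,s=np.cos(a),np.sin(a); p=H+[c*v[0]-s*v[1],s*v[0]+c*v[1]]; print(i,np.round(p-q,1)); q=p
E
```

```text
time: 6.48
tool_pos: [559.8, -161.0, 161.4]
tcp_rot: [-3.141, 0.0, 2.69]
contact_force: [-0.4, -1.2, 5.4]
grip_width: 0.3
[ 559.76080153 -161.02299229]
1 [-13.3   5.8]
2 [-12.8   6.8]
3 [-12.2   7.8]
4 [-11.6   8.8]
5 [-10.8   9.7]
6 [-10.   10.5]
7 [-9.2 11.3]
8 [-8.2 12. ]
9 [-7.2 12.6]
10 [-6.2 13.1]
11 [-5.1 13.6]
12 [-4. 14.]
13 [-2.9 14.2]
14 [-1.8 14.4]
15 [-0.6 14.5]
16 [ 0.6 14.5]
17 [ 1.7 14.4]
```

```bash
python3 -m handwheel '[[[-13,6,0],[0,0,-0.08]],[[-13,7,0],[0,0,-0.08]],[[-12,8,0],[0,0,-0.08]],[[-12,9,0],[0,0,-0.08]],[[0,0,0],[0,0,0]]]'; python3 - <<'E'
from h import *
for n in("wrist","side"):
    c=capture(n); find("birch_door",n,c); find("birch_pad",n,c)
    if n=="wrist": w=c["img"]
    else: s=c["img"]
f=lambda i:cv2.resize(i[...,::-1],(400,300),interpolation=2)
cv2.imwrite("pics/p6.png",np.hstack([f(w),f(s[170:320,250:450])]))
E
```

```text
time: 7.1
tool_pos: [509.0, -130.3, 161.3]
tcp_rot: [-3.141, -0.001, 2.369]
contact_force: [-2.2, -1.0, 5.0]
grip_width: 0.5
wrist birch_door 0.64 [497. -90. 187.]
wrist birch_pad 0.58 [ 496. -133.  162.]
side birch_door 0.45 [650. 293. 174.]
```

View pics/p6.png

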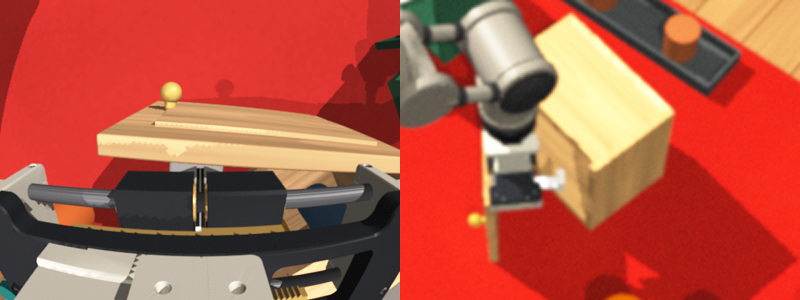

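The pad stays pressed (z 162, 5 N), and the door has come off its catch and follows the finger. I'll continue the arc.

```bash
python3 -m handwheel '[[[-11,10,0],[0,0,-0.08]],[[-10,10,0],[0,0,-0.08]],[[-9,11,0],[0,0,-0.08]],[[-8,12,0],[0,0,-0.08]],[[-7,13,0],[0,0,-0.08]],[[-6,13,0],[0,0,-0.08]],[[-5,14,0],[0,0,-0.08]],[[-4,14,0],[0,0,-0.08]],[[-3,14,0],[0,0,-0.08]],[[-2,14,0],[0,0,-0.08]],[[-1,14,0],[0,0,-0.08]],[[0,0,0],[0,0,0]]]'; python3 - <<'E'
from h import *
w=capture("wrist"); find("birch_door","wrist",w); s=capture("scene"); find("birch_door","scene",s)
f=lambda i:cv2.resize(i[...,::-1],(400,300),interpolation=2)
cv2.imwrite("pics/p7.png",np.hstack([f(w["img"]),f(s["img"][170:350,220:460])]))
E
```

```text
time: 8.9
tool_pos: [445.2, 9.1, 161.7]
tcp_rot: [3.138, -0.0, 1.49]
contact_force: [1.7, 1.0, 4.2]
grip_width: 0.4
wrist birch_door 0.56 [468.  40. 187.]
scene birch_door 0.7 [505.  46. 125.]
scene birch_door 0.65 [649. 311. 170.]
```

View pics/p7.png

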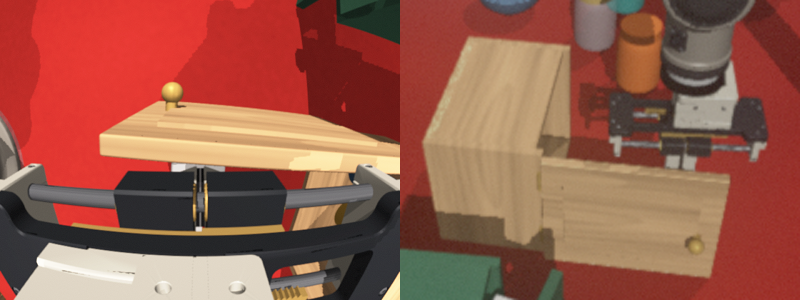

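```bash
python3 - <<'E'
from h import *
s=capture("scene"); w=capture("wrist")
f=lambda u,v:ray(s,220+(u-400)/1.6667,170+v/1.6667,200)
for a,b in(((542,157),(728,176)),):
    p,q=f(*a),f(*b); d=q-p; print(p,q,np.hypot(*d[:2]),"door yaw", np.arctan2(d[1],d[0]), "angle", (-np.pi/2-0.163)-(np.arctan2(d[1],d[0])-2*np.pi))
T=np.array(w["cam_to_world"]); O=T[:3,3]
def fr(u,v,z=200):
    a=np.array([u*1.6-w["cx"],v*1.6-w["cy"]]); r=np.linalg.norm(a); th=r/w["fx"]; a=a/r*np.sin(th)
    d=T[:3,:3]@np.array([a[0],-a[1],-np.cos(th)]); return O+d*(z-O[2])/d[2]
p,q=fr(300,167),fr(101,155); d=q-p; print("wrist",p,q,(-np.pi/2-0.163)-(np.arctan2(d[1],d[0])-2*np.pi))
E
```

```text
[621.62620198   8.38559495 200.        ] [389.00100669  47.58519002 200.        ] 235.90483194881767 door yaw 2.9746513206922396 angle 1.57473765969245
wrist [506.73968361  27.02056324 200.        ] [389.09559127  44.35144852 200.        ] 1.5540605419819011
```

Both views put the door at 1.55–1.57 rad, which is square. I'll let go straight up and move clear.

```bash
python3 -m handwheel '[[[0,0,-0],[0,0,0]],[[0,0,8],[0,0,0]],[[0,0,15],[0,0,0]],[[0,0,30],[0,0,0]],[[0,0,50],[0,0,0]],[[0,0,50],[0,0,0]],[[0,-40,20],[0,0,0]],[[0,-50,0],[0,0,0]],[[0,-50,0],[0,0,0]],[[0,-50,0],[0,0,0]],[[0,0,0],[0,0,0]],[[0,0,0],[0,0,0]]]'; python3 - <<'E'
from h import *
s=capture("scene"); d=capture("side")
find("green_door","scene",s); find("jar_center","scene",s); find("birch_pad","scene",s)
f=lambda i:cv2.resize(i[...,::-1],(400,300),interpolation=2)
cv2.imwrite("pics/p8.png",np.hstack([f(s["img"][110:470,130:610]),f(d["img"][80:420,150:603])]))
E
```

```text
time: 10.7
tool_pos: [443.6, -181.0, 333.6]
tcp_rot: [-3.14, -0.001, 1.489]
contact_force: [-0.1, 1.0, 0.8]
grip_width: 0.4
scene green_door 0.69 [654. 310. 170.]
scene green_door 0.16 [438. -15. 178.]
scene jar_center 0.96 [ 456. -612.   86.]
scene jar_center 0.84 [ 529. -486.   84.]
scene jar_center 0.61 [ 455. -360.   87.]
scene birch_pad 0.9 [435. -16. 175.]
```

View pics/p8.png

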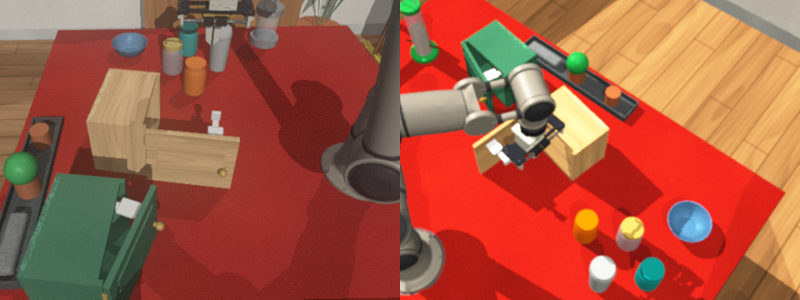

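The door stands as it did before release (free top corner still at scene pixel (417,276)). The pad has sprung back to z 175, and the green cupboard and jar are unmoved.

```bash
python3 -c "
from h import *
print(get_obs()['contact_force']); print(bot.close_job())"
```

```text
[0.76880042 0.32972096 0.20146907]
the job is handed in; nothing more can be done
None
```

The birch door is open and stands about square to the cupboard. I pressed its catch pad down about 13 mm (5.4 N) with the closed fingers. I kept it pressed while swinging the door round its hinge, then lifted straight off and moved clear. The job was handed in at about 11 s of the 37 s allowed.

**Last checks:**
- **Door angle:** the scene and wrist cameras gave 1.57 and 1.55 rad before I let go. Afterwards the door's free corner was at the same pixel.
- **Catch:** the pad sprang back up, reading a height of 175 mm against the nominal 178.
- **Other things:** the green door and the jar read within 2 mm of where they started. The gripper was touching nothing.

**Disagreement:** the fingertips met the pad about 20 mm lower than the stated tool length implied. I set the press depth by the spring force and the pictures instead. The gripper's body passed about 5 mm above the door top by the stated sizes, and no unexpected force showed.

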